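# Snap the guide clip onto the tube

## Task

Three sprung clips with a black post stand on the bench in three sizes. Take the middle-sized one, hold it over the aluminium tube of the blue-based assembly, between the two collars, and push it straight down until its steel arms snap past the tube and it sits fully home with its post upright; then let go. Leave the small and the large clip standing where they are.

Things in the scene. Friction and masses are not known exactly. Their poses are not given: they have to be found in the camera images.
- clip: Middle clip, 79 mm tall: black post on a steel bridge, two sprung arms open downwards round a 26 mm bore. Origin on the bore axis, 20 mm above the bench as it stands; z up the post, y along the bore (clip 30 mm long), x across (feet 42 mm). Post 20 (x) by 24 (y) mm, from 17 to 59 mm above origin, notched top. Below 17 mm: bridge and arms. About 9 N down snaps it over the tube; half-turn symmetric.
- tube_mid (a point): On the axis of the fixed, level tube (26 mm diameter, axis 65 mm above the bench), midway between two collars; y along the tube, z up. Collars 38 mm in diameter, their inner faces 38 mm either side of this point. End blocks 92 mm high, centred 122 mm either side, on a blue 120 x 300 mm base 12 mm thick. Clip is home with its origin on the tube axis, its y along the tube, z up.
- clip_large: Large clip: same shape 1.4 times as big, 111 mm tall, post 28 mm wide; too big for this tube. Origin on its bore axis, 28 mm above the bench; axes as the middle clip's. To be left standing.
- clip_small: Small clip: same shape 0.65 times as big, 52 mm tall, post 13 mm wide; too small for this tube. Origin on its bore axis, 13 mm above the bench; axes as the middle clip's. To be left standing.

How it is judged:
By the outcome, as a careful person would: the job done as asked, in the order asked, and still so for the second after the job is handed in, with the robot touching nothing.
It also fails if it takes over 38 s, if anything falls off the work surface, if the arm or the gripper's body presses on something with over 40 N, if the wrist force passes 120 N, or if a joint passes its speed limit or range.

## Robot

A 6-joint arm with a two-finger parallel gripper is mounted at the origin on the work surface. World frame = base frame: x ahead of the robot, y to its left, z up, the work surface at z = 0. Lengths are in m, angles in rad, forces in N, time in s.
With the tool pointing down it reaches from about 0.35 to 0.85 m from the base axis. Payload 8.1 kg.
Tool frame: the origin (TCP) lies midway between the tips of the shut fingers; the grasp point (between the pads) lies robot.grasp_offset behind it (robot.grasp_offset is the distance from the TCP to the grasp point, in m); z points along the fingers, y is the direction in which the jaws open and shut (so a half turn about z gives the same grasp; the last joint's range is limited). The gripper opens to 93 mm and grips with 3 to 60 N. Pads are 15 mm wide; open, the fingers measure 128 mm over their backs; the gripper's body (75 mm by 188 mm) begins 65 mm behind the grasp point.
Start: joints at [1.176, 0.13, 1.488, -0, 1.523, -0.085], TCP at [0.183, 0.571, 0.219] pointing down, gripper open.
Joint ranges: [-2.96, 2.96], [-0.89, 2.26], [0.02, 2.5], [-1.34, 4.48], [0, 2.73], [-2.66, 2.66]. Speed limits (rad/s): [2.39, 2.39, 2.79, 3.14, 3.14, 3.14].

## Interface

Orientations are given as a rotation vector (axis times angle).
In Python, from plant import robot gives the robot as it stands.
- The arm moves only by the shell command python3 -m handwheel 'ROWS' [OPENING] [FORCE]. ROWS is text: rows parted by semicolons, each of 6 numbers parted by spaces: the shift along the world's x, y, z each as a share of 0.3 m, from -1 to 1, then the turn, a rotation vector about the world's x, y, z each as a share of 45 degrees, from -1 to 1. A call has 1 to 5 rows; each row is the pose to reach, as a shift and turn from the pose commanded when the call began; what a row does not reach only later rows make up. A row lasts 1/10 s, in which the tool goes at most 50 mm and 8.59 degrees, less where a joint would pass 70% of its speed; a pose out of reach is approached as far as the arm can. A call with a number of a shift or a turn outside -1 to 1 is refused whole. A call with a gripper value outside its range is refused whole. OPENING is the closure, from -1 (fully open) to 1 (shut), set as the call begins (- or left out, the last holds). The fingers move at their own pace and stop on an object; FORCE is the grip in N (left out, the last holds). Time passes only in rows, so rows that repeat a pose let the fingers close. It gives the time, the measured TCP pose, the force and the opening at its end, in the units of the state.
- robot.read_state(): the state, without advancing time (a new reading comes with each control period).
- robot.read_camera(name): name is "scene" or "side" or "wrist"; returns (picture, depth): 420x560x3 uint8, red, green, blue; 420x560 float32, m along the optical axis (not along the pixel's ray), 0 where there is no reading.
- robot.camera_model(name): a dict with "camera_matrix" (3x3 intrinsics, pixels), "pose" (4x4, takes a point from camera to world coordinates); the wrist camera has in their place "tool_from_camera" (4x4, takes a point from camera to tool coordinates, whose origin is the TCP and whose axes are the flange's). Camera axes: x right, y down, z forward; pixel columns grow to the right and rows downward; lengths in m; the calibration is good to about 2 mm. A picture is of the moment at which its call begins: read the wrist's pose just before it. camera_model takes no time and is no camera call.
- robot.close_job(): hands the job in, once; it reports no verdict.
Trained networks look in the newest picture that a camera, given by its name, has taken for a name from the list of things; names that differ only in an ending like _2 or _b are one class to them, and where a whole thing is asked for, a point or a joint stands for the part that bears it (a point fixed in the world has none). Each returns a list of dicts, best first, with "conf" (0 to 1); they miss things now and then, are a little off and sometimes report something else, mostly with a low value. They report only what shows in the picture. A call takes as long as a camera call.
- robot.look_for(camera, query): "rect" ([centre column, centre row, width, height] in pixels, round what is visible of it).
- robot.silhouettes(camera, query): "pixels" (420x560 bool, what is visible of it) and "rect" ([centre column, centre row, width, height] in pixels, round what is visible of it).
- robot.tip_of(camera, query): "at" ([row, column] in pixels: a listed point, or the origin of a listed thing).
The state is a dict: "t": time; "q": joint angles; "dq": joint speeds; "joint_torque": joint torques, N m; "tool_pos": TCP position; "orientation": TCP orientation; "force": force on the tool from outside, world axes, zero at the start; "wrist_torque": the same for the moment, N m; "opening": finger opening in m.
Only numpy, scipy, OpenCV 4.12 (cv2) and the standard library are available. Lean on these libraries where they do the work, as an engineer would, in place of code of your own. Each camera call takes 0.05 s, during which the arm holds its last target.

## Working session

There is one attempt and no reset: what is moved stays moved. The work goes in short steps, Python scripts to look and compute and a shell command to move; the robot and the scene stay as the last step left them, time stands still between calls to the robot, and variables do not carry over. Pictures are saved under pics/ and viewed, and the job is handed in when it is done.

```bash
mkdir -p pics; ls
cat > h.py <<'E'
import numpy as np, cv2
from plant import robot
from scipy.spatial.transform import Rotation as R
def snap(c,fn):
    s=robot.read_state(); p,d=robot.read_camera(c); cv2.imwrite('pics/'+fn,p[:,:,::-1]); return s,p,d
def cam(c,s=None):
    m=robot.camera_model(c); K=np.array(m['camera_matrix'])
    if 'pose' in m: return K,np.array(m['pose'])
    T=np.eye(4);T[:3,:3]=R.from_rotvec(s['orientation']).as_matrix();T[:3,3]=s['tool_pos']
    return K,T@np.array(m['tool_from_camera'])
def cloud(K,T,d):
    v,u=np.mgrid[:d.shape[0],:d.shape[1]]
    P=np.stack([(u-K[0,2])/K[0,0]*d,(v-K[1,2])/K[1,1]*d,d],-1)
    W=P@T[:3,:3].T+T[:3,3]; W[d<=0]=np.nan; return W
E
python3 - <<'E'
from h import *
print(robot.grasp_offset, robot.read_state())
for c in ['scene','side']:
    s,p,d=snap(c,c+'0.png'); np.savez(c+'0.npz',p=p,d=d)
    K,T=cam(c); W=cloud(K,T,d)
    for q in ['clip','clip_large','clip_small','tube_mid']:
        if q!='tube_mid':
            for r in robot.silhouettes(c,q)[:3]:
                m=r['pixels']; w=W[m]; w=w[~np.isnan(w[:,0])]
                print(c,q,r['conf'],np.round(r['rect']),np.round(np.median(w,0),3),np.round(np.percentile(w,[2,98],axis=0),3).tolist())
        print(c,q,[(r['conf'],np.round(r['at']),np.round(W[int(r['at'][0]),int(r['at'][1])],3)) for r in robot.tip_of(c,q)[:2]])
print(robot.read_state()['t'])
E
```

```text
pics
0.0188 {'t': 0.0, 'q': array([ 1.17556569e+00,  1.31149080e-01,  1.48926999e+00,  1.78194765e-05,
        1.52300254e+00, -8.54114857e-02]), 'dq': array([-0.00219126,  0.00154759, -0.00067387, -0.00039187, -0.00132076,
        0.00014606]), 'joint_torque': array([-9.29426897e-04, -5.59825337e+01, -4.91772437e+01,  7.67216971e-02,
        3.48515657e-02, -2.50577214e-04]), 'tool_pos': array([0.18269144, 0.57091441, 0.21759978]), 'orientation': array([-4.84650039e-01, -3.10352500e+00,  2.78329092e-03]), 'force': array([ 0.52226058, -0.06949546,  0.06026556]), 'wrist_torque': array([-0.01814859, -0.06869028, -0.00751584]), 'opening': 0.0931970778386879}
scene clip 0.87 [114. 275.  34.  41.] [ 0.464 -0.377  0.042] [[0.446, -0.396, 0.003], [0.476, -0.36, 0.08]]
scene clip [(0.87, array([279., 117.]), array([ 0.47 , -0.376,  0.032]))]
scene clip_large 0.76 [215. 300.  41.  71.] [ 0.636 -0.272  0.061] [[0.606, -0.29, 0.005], [0.649, -0.25, 0.112]]
scene clip_large 0.23 [364. 172. 137.  68.] [0.511 0.182 0.013] [[0.435, 0.051, 0.005], [0.589, 0.31, 0.092]]
scene clip_large [(0.57, array
[... 255 characters left out ...]
2  0.041] [[0.435, -0.395, 0.003], [0.474, -0.367, 0.08]]
side clip 0.61 [244. 251.  14.  32.] [ 0.444 -0.14   0.023] [[0.433, -0.148, -0.0], [0.46, -0.09, 0.053]]
side clip [(0.94, array([335., 325.]), array([ 0.447, -0.382,  0.036]))]
side clip_large [(0.68, array([261., 365.]), array([ 0.602, -0.28 ,  0.04 ]))]
side clip_small 0.71 [245. 253.  14.  28.] [ 0.444 -0.14   0.025] [[0.435, -0.148, 0.003], [0.459, -0.131, 0.053]]
side clip_small 0.4 [324. 331.  28.  62.] [ 0.448 -0.382  0.04 ] [[0.435, -0.396, 0.001], [0.477, -0.364, 0.08]]
side clip_small [(0.72, array([256., 243.]), array([ 0.441, -0.143,  0.019]))]
side tube_mid [(0.95, array([150., 192.]), array([0.488, 0.181, 0.076]))]
0.8
```

View pics/scene0.png

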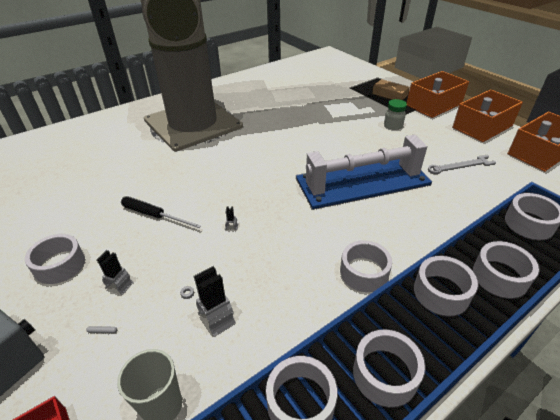

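View pics/side0.png

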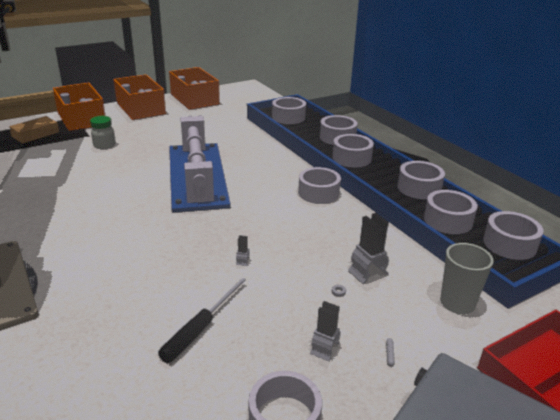

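Run:
```python
import h; from h import *
A=[]
for c in ['scene','side']:
    z=np.load(c+'0.npz'); K,T=cam(c); W=cloud(K,T,z['d']); W=W[~np.isnan(W[...,0])]; A.append(W)
    # post region of clip
    m=(abs(W[:,0]-.46)<.05)&(abs(W[:,1]+.378)<.05)
    for lo,hi in [(.003,.03),(.04,.07),(.072,.085)]:
        w=W[m&(W[:,2]>lo)&(W[:,2]<hi)]; r=cv2.minAreaRect((w[:,:2]*1000).astype('f4')); print(c,lo,len(w),r,w.mean(0).round(4))
    # tube
    m=(W[:,0]>.38)&(W[:,0]<.65)&(W[:,1]>0)&(W[:,1]<.4)
    w=W[m&(W[:,2]>.002)&(W[:,2]<.015)]; r=cv2.minAreaRect((w[:,:2]*1000).astype('f4')); print(c,'base',r)
    w=W[m&(W[:,2]>.088)&(W[:,2]<.097)]; print('blocks',len(w),w[:,:2].min(0),w[:,:2].max(0),w.mean(0)); 
    for s in (0,1):
        a=w[(w[:,1]>.18)==s]; print(len(a), a.mean(0) if len(a) else '', cv2.minAreaRect((a[:,:2]*1000).astype('f4')) if len(a) else '')
    w=W[m&(W[:,2]>.073)&(W[:,2]<.0795)&(abs(W[:,1]-.18)<.1)]; print('tube top',len(w),w.mean(0).round(4),np.polyfit(w[:,1],w[:,0],1))
```

```text
scene 0.003 264 ((483.1900329589844, -375.4072570800781), (63.26152420043945, 64.6068115234375), 75.24385070800781) [ 0.4663 -0.3745  0.0157]
scene 0.04 244 ((462.5746765136719, -378.3471374511719), (30.565881729125977, 17.122859954833984), 79.71027374267578) [ 0.463  -0.3773  0.0552]
scene 0.072 176 ((455.2621765136719, -377.0006408691406), (22.678539276123047, 25.604381561279297), 28.905559539794922) [ 0.4569 -0.3772  0.0774]
scene base ((513.678466796875, 200.24671936035156), (399.9665832519531, 267.27392578125), 89.73553466796875)
blocks 382 [0.43212573 0.05949914] [0.57221663 0.32992182] [0.50045402 0.18654001 0.09174802]
202 [0.46176084 0.07876058 0.09183855] ((460.0690002441406, 80.15374755859375), (28.230182647705078, 55.71181869506836), 69.8993148803711)
180 [0.54387637 0.30749248 0.09164642] ((543.42724609375, 309.5590515136719), (30.79069709777832, 55.06243133544922), 72.32402801513672)
tube top 432 [0.5021 0.1864 0.0765] [0.34780255 0.4372651 ]
side 0.003 407 ((451.5263671875, -389.20806884765625), (92.3792724609375, 92.93316650390625), 75.07987976074219) [ 0.446  -0.3843  0.0154]
side 0.04 334 ((451.94329833984375, -382.9533996582031), (16.472312927246094, 32.26986312866211), 68.5226058959961) [ 0.4505 -0.3825  0.0549]
side 0.072 253 ((455.399658203125, -376.3321228027344), (22.267234802246094, 24.687397003173828), 30.232789993286133) [ 0.4546 -0.3775  0.0776]
side base ((515.1708374023438, 199.9576416015625), (269.1202087402344, 399.4736633300781), 0.11769024282693863)
blocks 364 [0.43053649 0.05728493] [0.57277211 0.32894173] [0.49088311 0.16598362 0.09205417]
223 [0.45879087 0.07756058 0.09201235] ((459.6690979003906, 79.6453628540039), (31.669231414794922, 54.702880859375), 73.37140655517578)
141 [0.54163891 0.30582997 0.09212032] ((542.8679809570312, 308.57977294921875), (31.490198135375977, 54.67310333251953), 72.63365173339844)
tube top 269 [0.5002 0.1935 0.0769] [0.35014385 0.43246837]
```

Run:
```python
import cv2,numpy as np
a=cv2.imread('pics/scene0.png')[235:305,75:155]; b=cv2.imread('pics/side0.png')[290:365,285:365]
f=lambda x:cv2.resize(x,(400,380),interpolation=cv2.INTER_CUBIC)
cv2.imwrite('pics/zoom.png',np.clip(np.hstack([f(a),f(b)]).astype(float)*1.5,0,255).astype('u1'))
```

```text
(no output)
```

View pics/zoom.png

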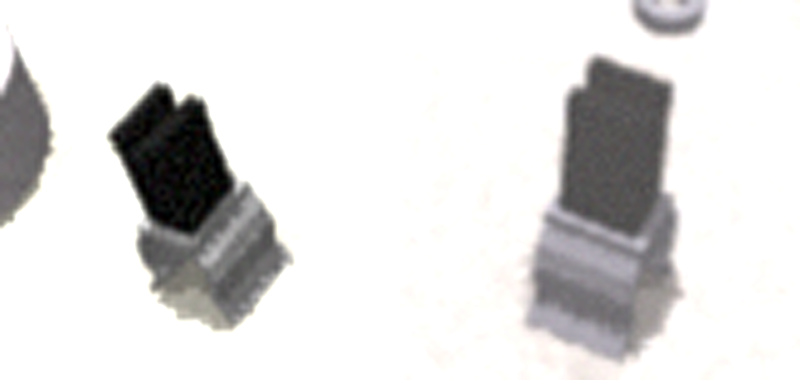

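```bash
python3 -m handwheel '0.16 -0.05 0 0 0 0; 0.3 -0.15 0 0 0 -0.19; 0.42 -0.28 0 0 0 -0.38; 0.52 -0.44 0 0 0 -0.57; 0.6 -0.6 0 0 0 -0.76' -0.2
```

```text
t: 1.3
tool_pos: [0.3571, 0.4032, 0.2186]
orientation: [1.385, 2.82, 0.0]
force: [1.0, -0.2, -0.3]
opening: 0.0584
```

The zoom shows the bore's end face (left crop, about (190,290)) and the long side running up-right. So the bore axis is at about 119.5° in world, matching the rectangle fit: 20 mm side at 29.5°.

```bash
python3 -m handwheel '0.08 -0.16 0 0 0 -0.1; 0.14 -0.32 0 0 0 -0.18; 0.19 -0.48 0 0 0 -0.18; 0.23 -0.64 0 0 0 -0.18; 0.25 -0.8 0 0 0 -0.18'; python3 -m handwheel '0.02 -0.16 0 0 0 0; 0.04 -0.32 0 0 0 0; 0.05 -0.48 0 0 0 0; 0.05 -0.64 0 0 0 0; 0.05 -0.8 0 0 0 0'
python3 -m handwheel '0.0 -0.16 0 0 0 0; -0.02 -0.32 0 0 0 0; -0.05 -0.48 0 0 0 0; -0.05 -0.6 0 0 0 0; -0.05 -0.6 0 0 0 0'
```

```text
t: 1.8
tool_pos: [0.431, 0.1658, 0.2189]
orientation: [1.572, 2.719, 0.001]
force: [0.4, -0.5, -0.1]
opening: 0.056
t: 2.3
tool_pos: [0.4453, -0.0742, 0.219]
orientation: [1.572, 2.719, 0.0]
force: [1.2, 0.6, 0.7]
opening: 0.0558
t: 2.8
tool_pos: [0.4296, -0.2563, 0.2186]
orientation: [1.578, 2.716, -0.002]
force: [-0.0, 0.7, 0.1]
opening: 0.0559
```

```bash
python3 -m handwheel '0.04 -0.16 0 0 0 0; 0.06 -0.3 0 0 0 0;0.08 -0.4 0 0 0 0;0.08 -0.4 0 0 0 0'
python3 - <<'E'
from h import *
s,p,d=snap('wrist','w1.png'); print(s['t'],s['tool_pos'],s['orientation'])
K,T=cam('wrist',s); W=cloud(K,T,d);W=W[~np.isnan(W[...,0])]
m=(abs(W[:,0]-.455)<.05)&(abs(W[:,1]+.377)<.05)
for lo,hi in [(.03,.07),(.072,.085)]:
    w=W[m&(W[:,2]>lo)&(W[:,2]<hi)]
    if len(w): print(lo,len(w),cv2.minAreaRect((w[:,:2]*1000).astype('f4')),w.mean(0).round(4))
E
```

```text
t: 3.2
tool_pos: [0.4545, -0.3747, 0.2179]
orientation: [-1.575, -2.718, 0.001]
force: [-0.3, -0.0, 0.2]
opening: 0.0554
3.2 [ 0.45446208 -0.3747277   0.21794141] [-1.57498085e+00 -2.71779577e+00  6.19080193e-04]
0.03 539 ((453.76416015625, -373.74578857421875), (28.572580337524414, 30.092628479003906), 29.31868553161621) [ 0.4505 -0.3678  0.0483]
0.072 419 ((453.59234619140625, -374.2615661621094), (19.39232063293457, 24.532752990722656), 30.238662719726562) [ 0.4533 -0.3738  0.078 ]
```

View pics/w1.png

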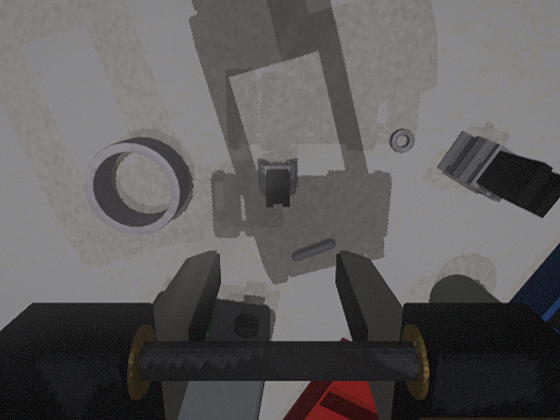

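The wrist view shows the post at about (278,185), central between the fingers. The ring is well clear on the left, so I'm descending.

```bash
python3 -m handwheel '0 -0.003 -0.15 0 0 0; 0 -0.003 -0.3 0 0 0;0 -0.003 -0.42 0 0 0;0 -0.003 -0.52 0 0 0;0 -0.003 -0.58 0 0 0'
python3 -m handwheel '0 0 0 0 0 0;0 0 0 0 0 0;0 0 0 0 0 0;0 0 0 0 0 0;0 0 0 0 0 0' 1 40
python3 - <<'E'
from h import *
s,p,d=snap('side','s2.png'); s,p,d=snap('wrist','w2.png'); print(s['tool_pos'],s['opening'],s['force'])
E
```

```text
t: 3.75
tool_pos: [0.4535, -0.37, 0.0417]
orientation: [-1.568, -2.718, -0.002]
force: [-0.9, 0.4, -0.3]
opening: 0.0561
t: 4.25
tool_pos: [0.4552, -0.3738, 0.0461]
orientation: [1.571, 2.718, -0.001]
force: [-0.6, -0.1, 1.0]
opening: 0.0203
[ 0.45509075 -0.37374181  0.04581876] 0.019784845661952887 [0.04190565 0.38116293 3.36970365]
```

View pics/s2.png

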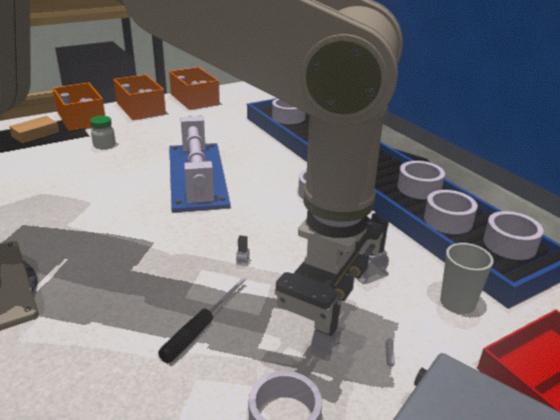

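Grip confirmed at 20 mm opening on the 20 mm post. Next: lift and carry.

```bash
python3 -m handwheel '0 0 0.1 0 0 0;0 0 0.25 0 0 0;0 0.02 0.4 0 0 -0.1;0.02 0.12 0.5 0 0 -0.25;0.04 0.26 0.52 0 0 -0.4' 1 40
python3 -m handwheel '0.03 0.15 0 0 0 -0.18;0.06 0.3 0 0 0 -0.36;0.08 0.45 0 0 0 -0.5;0.1 0.6 0 0 0 -0.6;0.1 0.75 0 0 0 -0.7'
python3 -m handwheel '0.01 0.15 0 0 0 0;0.02 0.3 0 0 0 0;0.02 0.45 0 0 0 0;0.02 0.6 0 0 0 0;0.02 0.7 0 0 0 0'
python3 -c "
from h import *
s=robot.read_state();o=s['orientation'];print(s['tool_pos'],np.degrees(2*np.arctan2(o[1],o[0]))-90,s['opening'])"
```

```text
t: 4.85
tool_pos: [0.4683, -0.2973, 0.2062]
orientation: [1.982, 2.427, -0.0]
force: [1.4, -0.5, -1.1]
opening: 0.0197
t: 5.35
tool_pos: [0.4966, -0.0684, 0.2008]
orientation: [2.569, 1.807, 0.001]
force: [0.8, -0.2, -0.6]
opening: 0.0196
t: 5.85
tool_pos: [0.502, 0.1427, 0.2007]
orientation: [-2.565, -1.814, -0.001]
force: [1.0, -0.8, -1.7]
opening: 0.0196
[0.50197028 0.14265534 0.20074792] -379.4690179270768 0.019605048971901334
```

```bash
python3 -m handwheel '0 0.1 -0.06 0 0 0;0 0.165 -0.13 0 0 0;0 0.165 -0.16 0 0 0;0 0.165 -0.16 0 0 0;0 0.165 -0.16 0 0 0'
python3 - <<'E'
from h import *
B={}
s=robot.read_state();o=s['orientation'];print(s['tool_pos'],o,np.degrees(2*np.arctan2(o[1],o[0]))-90)
for c in ['scene','side','wrist']:
    s,p,d=snap(c,c+'3.png'); np.savez(c+'3.npz',p=p,d=d); K,T=cam(c,s); W=cloud(K,T,d); W=W[~np.isnan(W[...,0])]
    m=(abs(W[:,0]-.5)<.14)&(abs(W[:,1]-.19)<.17)
    for nm,lo,hi in [('blk',.089,.096)]:
        w=W[m&(W[:,2]>lo)&(W[:,2]<hi)]
        for k in (0,1):
            a=w[((w[:,1]>.19)==k)&(abs(w[:,1]-.19)>.07)]
            print(c,nm,len(a),cv2.minAreaRect((a[:,:2]*1000).astype('f4')) if len(a)>9 else '')
    w=W[(np.hypot(W[:,0]-.502,W[:,1]-.1935)<.035)&(W[:,2]>.1)&(W[:,2]<.142)]
    if len(w)>9: print(c,'clip',len(w),cv2.minAreaRect((w[:,:2]*1000).astype('f4')),w.min(0))
print(robot.read_state()['t'])
E
```

```text
t: 6.35
tool_pos: [0.5027, 0.1885, 0.1531]
orientation: [2.567, 1.811, -0.0]
force: [0.1, 0.0, -1.5]
opening: 0.0198
[0.50269832 0.18853579 0.15307903] [ 2.56667357e+00  1.81105132e+00 -2.16780841e-04] -19.58621996099646
scene blk 195 ((459.2423095703125, 80.42060089111328), (28.215280532836914, 56.832122802734375), 70.19344329833984)
scene blk 171 ((542.3819580078125, 309.3987121582031), (29.02780532836914, 55.17918014526367), 66.75247955322266)
scene clip 275 ((503.0899658203125, 185.20315551757812), (31.72643280029297, 40.93583679199219), 72.43477630615234) [0.48007137 0.1645228  0.10691288]
side blk 208 ((460.2035827636719, 79.88216400146484), (30.401939392089844, 53.63642120361328), 68.45586395263672)
side blk 50 ((542.9807739257812, 308.644775390625), (29.84535789489746, 54.17829132080078), 71.4037094116211)
side clip 123 ((503.9728698730469, 184.76145935058594), (33.17692184448242, 40.33729934692383), 73.70831298828125) [0.48204147 0.16449123 0.10929884]
wrist blk 430 ((458.39404296875, 72.69987487792969), (7.734067440032959, 45.179771423339844), 69.85322570800781)
wrist blk 2844 ((538.1785888671875, 306.4438171386719), (14.546874046325684, 54.83669662475586), 70.38230895996094)
wrist clip 1080 ((503.9207458496094, 192.03504943847656), (24.595497131347656, 40.799339294433594), 69.77468872070312) [0.48098713 0.17344312 0.10772888]
6.5
```

View pics/scene3.png

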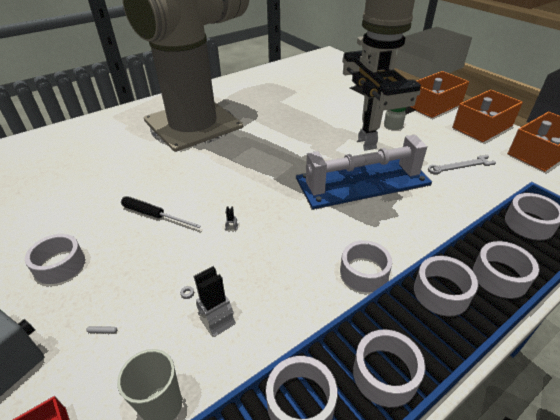

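View pics/wrist3.png

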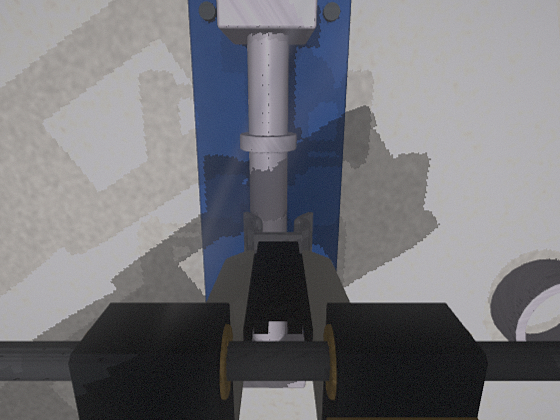

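View pics/side3.png

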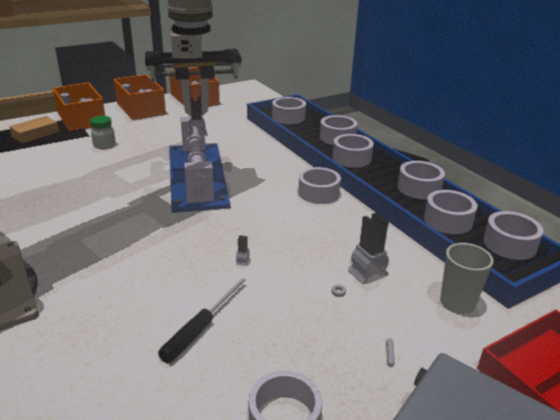

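The wrist view shows the clip's arms (columns 245–313) straddling the tube (about column 268) with the axes parallel. Next I'll measure the lateral and axial offsets in 3D.

Run:
```python
from h import *
s=robot.read_state(); o=np.array([.50154,.1945])
ex=np.array([np.cos(np.radians(-19.95)),np.sin(np.radians(-19.95))]); ey=np.array([-ex[1],ex[0]])
t=(s['tool_pos'][:2]-o); print('tcp',t@ex*1e3,t@ey*1e3)
for c in ['wrist','scene','side']:
    d=np.load(c+'3.npz')['d'];K,T=cam(c,s);W=cloud(K,T,d);W=W[~np.isnan(W[...,0])]
    L=np.c_[(W[:,:2]-o)@ex,(W[:,:2]-o)@ey,W[:,2]]*1e3
    # tube surface fit, circle r=13 in (x,z): 
    from scipy.optimize import least_squares
    m=(abs(L[:,0])<14)&(L[:,2]>58)&(L[:,2]<82)&((abs(L[:,1]-70)<22)|(abs(L[:,1]+70)<22)|(abs(abs(L[:,1])-27)<7))
    a=L[m]
    f=lambda p:np.hypot(a[:,0]-p[0]-p[2]*a[:,1],a[:,2]-p[1])-13
    r=least_squares(f,[0,65,0],loss='soft_l1'); print(c,'tube',len(a),r.x[:2].round(2),'deg',np.degrees(r.x[2]).round(2))
    b=L[(abs(L[:,0])<30)&(abs(L[:,1])<30)&(L[:,2]>104)&(L[:,2]<123)]
    print(' clip low x',np.percentile(b[:,0],[1,99]).round(1),'y',np.percentile(b[:,1],[1,99]).round(1), len(b))
    k=L[(abs(L[:,0])<20)&(abs(abs(L[:,1])-42)<12)&(L[:,2]>80)&(L[:,2]<87)]
    for sg in (-1,1):
        q=k[k[:,1]*sg>0]; 
        if len(q)>5: print(' collar',sg,len(q),np.percentile(q[:,1],[2,50,98]).round(1),'x',np.percentile(q[:,0],[2,98]).round(1))
```

```text
tcp 3.7723316957383326 -4.863786562066363
wrist tube 3532 [-3.52 64.  ] deg -0.04
 clip low x [-17.2  23.4] y [-12.9  10.6] 520
 collar 1 496 [41.2 46.1 51. ] x [-13.1   5.7]
scene tube 507 [-1.75 65.19] deg -0.19
 clip low x [-14.7  24.9] y [-22.2   7.3] 124
 collar -1 29 [-47.7 -44.3 -37.9] x [-10.5  11.3]
 collar 1 32 [38.5 42.2 48.1] x [-10.6  11.8]
side tube 143 [-0.57 65.83] deg -0.01
 clip low x [-14.2  25.7] y [-23.6   7.3] 64
 collar -1 36 [-49.9 -45.5 -38.5] x [-11.4  10.4]
 collar 1 34 [34.6 39.3 50.4] x [-12.8  10.6]
```

```bash
python3 -m handwheel '-0.012 0.02 -0.03 0 0 0;-0.012 0.02 -0.03 0 0 0;-0.012 0.02 -0.03 0 0 0;-0.012 0.02 -0.03 0 0 0'
cat > m.py <<'E'
from h import *
from scipy.optimize import least_squares
import sys
n=sys.argv[1]
o=np.array([.50154,.1945])
ex=np.array([np.cos(np.radians(-19.95)),np.sin(np.radians(-19.95))]); ey=np.array([-ex[1],ex[0]])
zt=None
for c in ['wrist','scene','side']:
    s,p,d=snap(c,c+n+'.png');K,T=cam(c,s);W=cloud(K,T,d);W=W[~np.isnan(W[...,0])]
    if zt is None:
        t=(s['tool_pos'][:2]-o); print(s['t'],s['tool_pos'],'tcp',t@ex*1e3,t@ey*1e3,s['force']); zt=s['tool_pos'][2]*1e3
    L=np.c_[(W[:,:2]-o)@ex,(W[:,:2]-o)@ey,W[:,2]]*1e3
    m=(abs(L[:,0])<14)&(L[:,2]>58)&(L[:,2]<82)&((abs(L[:,1]-70)<22)|(abs(L[:,1]+70)<22))
    a=L[m]
    f=lambda p:np.hypot(a[:,0]-p[0]-p[2]*a[:,1],a[:,2]-p[1])-13
    r=least_squares(f,[0,65,0],loss='soft_l1'); print(c,'tube',len(a),r.x[:2].round(2),'deg',np.degrees(r.x[2]).round(2))
    b=L[(abs(L[:,0])<30)&(abs(L[:,1])<30)&(L[:,2]>zt-49)&(L[:,2]<zt-12)&(L[:,2]>81)]
    print(' clip low x',np.percentile(b[:,0],[1,99]).round(1),'y',np.percentile(b[:,1],[1,99]).round(1), len(b))
    k=L[(abs(L[:,0])<20)&(abs(abs(L[:,1])-42)<12)&(L[:,2]>80)&(L[:,2]<87)]
    for sg in (-1,1):
        q=k[k[:,1]*sg>0]; 
        if len(q)>5: print(' collar',sg,len(q),np.percentile(q[:,1],[2,50,98]).round(1),'x',np.percentile(q[:,0],[2,98]).round(1))
E
python3 m.py 4
python3 - <<'E'
import cv2,numpy as np
a=cv2.imread('pics/side4.png')[70:210,130:270]; b=cv2.imread('pics/scene4.png')[50:210,290:450]
f=lambda x:cv2.resize(x,(400,400),interpolation=cv2.INTER_CUBIC)
cv2.imwrite('pics/z4.png',np.hstack([f(a),f(b)]))
E
```

```text
t: 6.9
tool_pos: [0.4989, 0.1953, 0.1437]
orientation: [2.566, 1.812, -0.0]
force: [-0.2, 0.2, -1.4]
opening: 0.0197
6.9 [0.49888148 0.19533716 0.14368486] tcp -2.7846266913452387 -0.1201627615068548 [-0.18892396  0.15844653 -1.37792517]
wrist tube 3347 [-3.4  63.96] deg -0.15
 clip low x [-23.7  16.7] y [-7.2 15.4] 1076
 collar 1 527 [41.3 46.2 50.9] x [-13.2   5.5]
scene tube 390 [-1.83 65.12] deg -0.06
 clip low x [-18.6  19. ] y [-17.7  11.9] 249
 collar -1 30 [-48.2 -43.2 -38.1] x [-8.9  9.5]
 collar 1 30 [38.3 42.8 47.8] x [-10.1  10.7]
side tube 107 [-0.34 65.91] deg -0.13
 clip low x [-20.3  19.3] y [-19.3  14.1] 123
 collar -1 31 [-49.2 -44.  -38.9] x [-11.2   9.8]
 collar 1 29 [34.5 41.3 51.4] x [-7.  10.7]
```

View pics/z4.png

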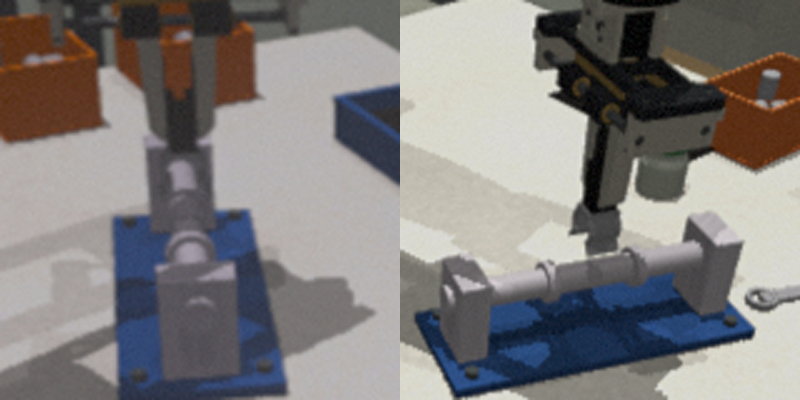

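View pics/wrist4.png

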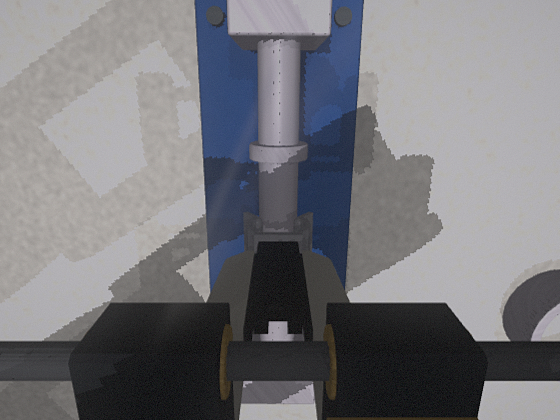

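Aligned to within about 1–2 mm in all three views (wrist: tube and clip both at column 279). Now pushing down in stages.

```bash
python3 -m handwheel '0 0 -0.05 0 0 0;0 0 -0.07 0 0 0;0 0 -0.08 0 0 0;0 0 -0.09 0 0 0;0 0 -0.09 0 0 0' 1 50
python3 -m handwheel '0 0 -0.015 0 0 0;0 0 -0.03 0 0 0;0 0 -0.03 0 0 0'
```

```text
t: 7.55
tool_pos: [0.4986, 0.1952, 0.116]
orientation: [-2.566, -1.812, 0.001]
force: [-0.8, -0.1, -0.1]
opening: 0.02
t: 7.85
tool_pos: [0.4993, 0.1957, 0.1079]
orientation: [-2.566, -1.812, -0.002]
force: [-0.4, 1.7, 1.1]
opening: 0.0197
```

```bash
python3 -m handwheel '0 0 -0.015 0 0 0;0 0 -0.03 0 0 0;0 0 -0.03 0 0 0'; python3 -m handwheel '0 0 -0.013 0 0 0;0 0 -0.027 0 0 0;0 0 -0.027 0 0 0'
```

```text
t: 8.15
tool_pos: [0.4993, 0.1958, 0.0989]
orientation: [-2.566, -1.812, -0.002]
force: [1.0, 3.5, 0.6]
opening: 0.0199
t: 8.45
tool_pos: [0.4989, 0.1953, 0.0905]
orientation: [2.566, 1.812, -0.0]
force: [-1.9, 0.0, 6.3]
opening: 0.02
```

```bash
python3 -m handwheel '0 0 -0.005 0 0 0;0 0 -0.01 0 0 0;0 0 -0.01 0 0 0'; python3 m.py 5;  python3 - <<'E'
import cv2,numpy as np
a=cv2.imread('pics/side5.png')[70:210,130:270]; b=cv2.imread('pics/scene5.png')[70:210,310:450]
f=lambda x:cv2.resize(x,(400,400),interpolation=cv2.INTER_CUBIC)
cv2.imwrite('pics/z5.png',np.hstack([f(a),f(b)]))
E
```

```text
t: 8.75
tool_pos: [0.4991, 0.1954, 0.0904]
orientation: [2.566, 1.812, 0.0]
force: [-13.4, -3.9, 29.1]
opening: 0.0196
8.75 [0.49905677 0.19536012 0.09035729] tcp -2.6276846781815566 -0.03877771764498851 [-13.42237042  -3.92691441  29.118848  ]
wrist tube 5566 [-3.44 63.98] deg -0.11Traceback (most recent call last):
  File "m.py", line 18, in <module>
    print(' clip low x',np.percentile(b[:,0],[1,99]).round(1),'y',np.percentile(b[:,1],[1,99]).round(1), len(b))
                        ~~~~~~~~~~~~~^^^^^^^^^^^^^^^
    return _quantile_unchecked(
        a, q, axis, out, overwrite_input, method, keepdims, weights)
    return _ureduce(a,
                    func=_quantile_ureduce_func,
    ...<5 lines>...
                    overwrite_input=overwrite_input,
                    method=method)
    r = func(a, **kwargs)
    result = _quantile(arr,
                       quantiles=q,
    ...<2 lines>...
                       out=out,
                       weights=wgt)
    slices_having_nans = np.isnan(arr[-1, ...])
                                  ~~~^^^^^^^^^
IndexError: index -1 is out of bounds for axis 0 with size 0
[ WARN:0@0.017] global loadsave.cpp:275 findDecoder imread_('pics/side5.png'): can't open/read file: check file path/integrity
Traceback (most recent call last):
TypeError: 'NoneType' object is not subscriptable
```

The hard stop came up to 29 N at TCP z = 0.0904, against an expected home of 0.091. I'll ease the command back up and look before releasing.

```bash
python3 -m handwheel '0 0 0.01 0 0 0;0 0 0.01 0 0 0';  python3 - <<'E'
from h import *
print(robot.read_state()['force'])
a=snap('side','side5.png')[1][70:210,130:270]; b=snap('scene','scene5.png')[1][70:210,310:450]
f=lambda x:cv2.resize(x,(400,400),interpolation=cv2.INTER_CUBIC)
cv2.imwrite('pics/z5.png',np.hstack([f(a),f(b)])[:,:,::-1])
E
```

```text
t: 9.0
tool_pos: [0.4987, 0.1952, 0.0905]
orientation: [-2.566, -1.812, 0.001]
force: [-3.3, 0.1, 6.5]
opening: 0.0196
[-3.2839481   0.06304489  6.5279674 ]
```

View pics/z5.png

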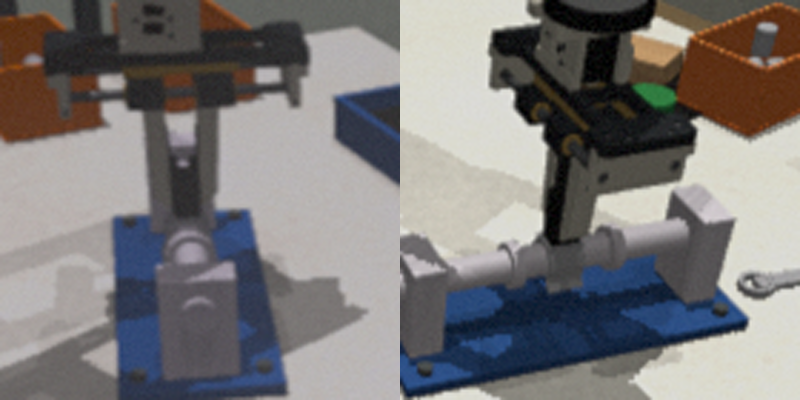

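The clip is round the tube between the collars (right crop, about (560,265)). Releasing and retreating straight up.

```bash
python3 -m handwheel '0 0 0 0 0 0;0 0 0 0 0 0;0 0 0 0 0 0;0 0 0 0 0 0;0 0 0 0 0 0' -0.2; python3 -m handwheel '0 0 0.05 0 0 0;0 0 0.15 0 0 0;0 0 0.3 0 0 0;0 0 0.45 0 0 0;0 0 0.55 0 0 0'; python3 -m handwheel '-0.1 -0.1 0 0 0 0;-0.3 -0.2 0 0 0 0;-0.45 -0.2 0 0 0 0;-0.45 -0.2 0 0 0 0;-0.45 -0.2 0 0 0 0';  python3 - <<'E'
from h import *
out=[]
o=np.array([.50154,.1945])
ex=np.array([np.cos(np.radians(-19.95)),np.sin(np.radians(-19.95))]); ey=np.array([-ex[1],ex[0]])
for c,sl in [('side',np.s_[70:210,130:270]),('scene',np.s_[70:210,310:450])]:
    s,p,d=snap(c,c+'6.png'); K,T=cam(c); W=cloud(K,T,d);W=W[~np.isnan(W[...,0])]
    L=np.c_[(W[:,:2]-o)@ex,(W[:,:2]-o)@ey,W[:,2]]*1e3
    for lo,hi in [(86,98),(98,110),(112,119),(119,130),(130,160)]:
        w=L[(abs(L[:,0])<40)&(abs(L[:,1])<33)&(L[:,2]>lo)&(L[:,2]<hi)]
        if len(w)>9: print(c,lo,len(w),np.percentile(w,[2,98],axis=0).round(1).tolist())
        if lo==119 and len(w)>9: print(cv2.minAreaRect(w[:,:2].astype('f4')))
    for q in ['clip','clip_large','clip_small']: print(q,[(r['conf'],np.round(r['at'])) for r in robot.tip_of(c,q)[:1]])
    out.append(cv2.resize(p[sl],(400,400),interpolation=cv2.INTER_CUBIC))
cv2.imwrite('pics/z6.png',np.hstack(out)[:,:,::-1])
print(robot.read_state()['t'])
E
```

```text
t: 9.6
tool_pos: [0.4988, 0.1953, 0.0903]
orientation: [-2.566, -1.812, 0.0]
force: [-0.2, -0.3, -0.3]
opening: 0.0536
t: 10.1
tool_pos: [0.4999, 0.1956, 0.2608]
orientation: [2.565, 1.811, 0.008]
force: [0.5, -0.5, 0.3]
opening: 0.0558
t: 10.6
tool_pos: [0.3631, 0.1353, 0.2572]
orientation: [2.565, 1.811, 0.005]
force: [0.3, 0.5, -0.6]
opening: 0.0557
side 86 46 [[-10.6, -17.0, 86.3], [8.0, 1.6, 98.0]]
side 98 52 [[-10.5, -18.1, 98.2], [8.7, -8.5, 109.4]]
side 112 39 [[-10.0, -15.6, 112.4], [9.2, 7.7, 118.3]]
side 119 40 [[-10.7, -16.2, 120.2], [8.6, 10.3, 126.1]]
((-1.0390262603759766, -3.643625259399414), (27.940980911254883, 19.630226135253906), 89.38848114013672)
clip [(0.69, array([147., 195.]))]
clip_large [(0.81, array([260., 368.]))]
clip_small [(0.61, array([257., 241.]))]
scene 86 62 [[-9.8, -14.9, 86.4], [10.0, 7.8, 96.9]]
scene 98 67 [[-9.1, -15.1, 98.4], [10.4, 8.2, 109.9]]
scene 112 43 [[-12.4, -15.0, 112.5], [10.6, 8.1, 118.9]]
scene 119 75 [[-10.9, -14.2, 119.5], [9.7, 9.8, 125.7]]
((-1.4784984588623047, -2.5159263610839844), (25.442218780517578, 23.076274871826172), 89.71983337402344)
clip [(0.7, array([161., 365.]))]
clip_large [(0.69, array([307., 216.]))]
clip_small [(0.75, array([219., 228.]))]
11.0
```

View pics/z6.png

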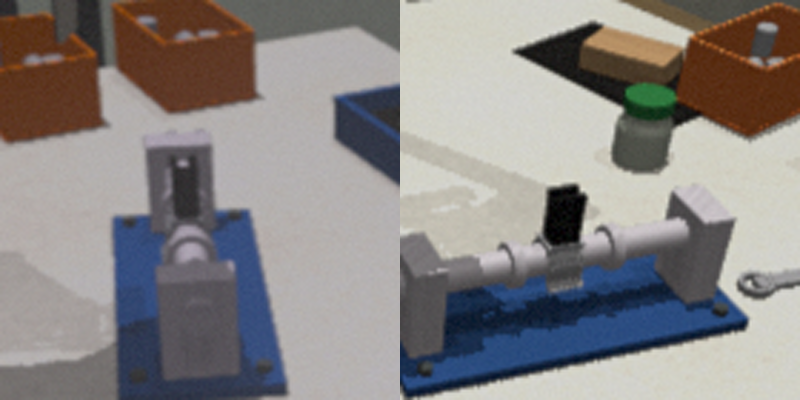

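View pics/scene6.png

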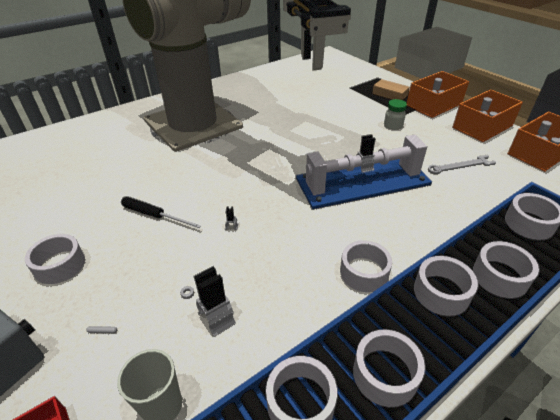

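```bash
python3 -c "
from plant import robot
print(robot.close_job())"
```

```text
the job is handed in; nothing more can be done
None
```

I snapped the middle clip onto the aluminium tube between the two collars, let go and backed the arm away, then handed the job in at about 11 s of the 38 s allowed.

- **Seating:** Pushing down met a hard stop at 29 N with the TCP at z = 0.0904 m. That puts the clip's origin at about 0.0646 m, against a tube axis of 0.065 m.
- **After release:** The post stands upright and shows no tilt in either view. It is centred on the tube to about 1–1.5 mm. It sits about 3 mm off midway between the collars, clear of both.
- **Other clips:** The small and large clips stand where they were in both fixed cameras.
- **Disagreements:** The post's top measured 125–126 mm against 124 mm expected, and the cameras disagreed by up to 3 mm on the tube's position across its axis. At the hard stop there was also about 13 N of sideways force, which I eased before opening the gripper.

No check failed, though I did not take another picture after handing in.

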